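# Shut the sample case and fasten its draw latch

## Robot

A 6-joint arm with a two-finger parallel gripper is mounted at the origin on the work surface. World frame = base frame: x ahead of the robot, y to its left, z up, the work surface at z = 0. Lengths are in m, angles in rad, forces in N, time in s.
With the tool pointing down it reaches from about 0.275 to 0.85 m from the base axis. Payload 5.2 kg.
Tool frame: the origin (TCP) lies midway between the tips of the shut fingers; the grasp point (between the pads) lies 19 mm behind it; z points along the fingers, y is the line along which they close (so a half turn about z gives the same grasp; the last joint's range is limited). The gripper opens to 85 mm and grips with 20 to 120 N. Pads are 22 mm wide; open, the fingers measure 114 mm over their backs; the gripper's body (76 mm by 85 mm) begins 54 mm behind the grasp point. The pads swing forward as they close: fully open they stand 13 mm farther back than shut.
Start: joints at [-1.444, 0.259, 1.535, -0, 1.348, -0.203], TCP at [0.178, -0.52, 0.231] pointing down, gripper open.
Joint ranges: [-3.14, 3.14], [-0.91, 2.08], [0.19, 2.58], [-1.22, 4.36], [0.22, 2.71], [-3.12, 3.12]. Speed limits (rad/s): [2.57, 2.57, 3.14, 3.14, 3.14, 3.14].

## Interface

Orientations are given as a 3x3 rotation matrix whose columns are the frame's x, y, z axes.
In Python, from workcell import r gives the robot as it stands.
- The arm moves only by the tool jog_arm, never from a script. Its argument "plan" is a list of rows, each an object of numbers: "tx", "ty", "tz": the shift along the tool's x, y, z in m; "turn": the turn about the tool's z in degrees; "grip": the closure, from -1 (fully open) to 1 (shut). A call has exactly 10 rows; each row is the pose to reach, as a shift and turn from the pose commanded when the call began, along the tool's axes at that moment; what a row does not reach only later rows make up. A row lasts 1/8 s, in which the tool goes at most 62.5 mm and 10.7 degrees, less where a joint would pass 70% of its speed; a pose out of reach is approached as far as the arm can. A call with a gripper value outside its range is refused whole. The fingers move at their own pace and stop on an object; "newtons" is the grip in N (left out, the last holds). Time passes only in rows, so rows that repeat a pose let the fingers close, or fill a call up. It gives the time, the measured TCP pose, the force, the opening and the grip force at its end, in the units of the state.
- r.get_state(): the state, without advancing time (a new reading comes with each control period).
- r.camera(name): name is "scene" or "top" or "wrist"; returns a dict with "frame" (384x512x3 uint8, red, green, blue), "intrinsics" (3x3 intrinsics, pixels), "R" (3x3) and "t" (3): a world point X has camera coordinates R X + t. Camera axes: x right, y down, z forward; pixel columns grow to the right and rows downward; lengths in m; the calibration is good to about 2 mm. A picture is of the moment at which its call begins. There is no depth.
- r.hand_in(): hands the job in; it is judged then, once.
Trained networks look in a picture, given as the dict that the camera call returned (one of the last four; its "shot" number tells which), for a name from the list of things; names that differ only in an ending like _2 or _b are one class to them, and where a whole thing is asked for, a point or a joint stands for the part that bears it (a point fixed in the world has none). Each returns a list of dicts, best first, with "score" (0 to 1); they miss things now and then, are a little off and sometimes report something else, mostly with a low value. They report only what shows in the picture. A call takes as long as a camera call.
- r.trace(picture, label): "pixels" (384x512 bool, what is visible of it) and "pixel" ([column, row] in pixels, amid what is visible of it).
- r.pinpoint(picture, label): "pixel" ([column, row] in pixels: a listed point, or the origin of a listed thing).
The state is a dict: "t": time; "q": joint angles; "joint_vel": joint speeds; "effort": joint torques, N m; "tcp_pos": TCP position; "tcp_rot": TCP orientation; "ft_force": force on the tool from outside, world axes, zero at the start; "torque": the same for the moment, N m; "grip_width": finger opening in m; "grasp_force": force on a finger pad.
Only numpy, scipy, OpenCV 4.12 (cv2) and the standard library are available. Lean on these libraries where they do the work, as an engineer would, in place of code of your own. Each camera call takes 0.05 s, during which the arm holds its last target. There are 200 camera calls.

## Task

Close the wooden sample case for carrying: push its hinged front up until it meets the rubber seal, throw the latch's lever right over towards the front, press the wire loop down over the nose of the keeper until it drops underneath, then swing the lever back and press it down fully flat so that the latch holds the front tight. Work with a light hand: feel for each stop and never press on the front or the lever with more than about 25 N, nor ram the loop down hard. Leave the jars, bottles, bowl and candle standing where they are, and let go of everything at the end.

Things in the scene. Friction and masses are not known exactly. Their poses are not given: they have to be found in the camera images.
- case: wooden carrying case of oil bottles, fixed on the table. Carcase 170 mm deep (its x), 270 wide (y), 160 high; origin at the centre of its underside, z up, flat top at z = 160 mm. Its open +x side looks away from the robot and is closed by a hinged wooden front. On the top, at the middle of the width (y = 0), sits a steel draw latch: base plate, lever and wire loop.
- latch_foot (a point): point on the case's top (case x = 55, y = 0, z = 160 mm) straight below the lever's pivot axis. The latch's base plate stands here on a wooden packing block 0 to 5 mm thick, which differs from case to case and is NOT reported. The lever's pivot axis runs along the case's y, 14 mm plus the packing above this point. Axes as the case's.
- lever (a joint): steel lever, 22 mm wide, free end 58 mm from its pivot. Rad: 0 = flat on its rigid stop, free end towards the case's back, upper face 6 mm above the pivot axis; grows as the end lifts; 1.9 = open stop, leaning to the front. Stiff: stays where left, 1 to 2 N at the end moves it. With the loop hooked, closing takes up to 8 N; past centre in the last 0.2 rad, but must be pressed on to 0.
- loop (a joint): wire loop: U of 5 mm steel wire, legs 39 mm apart (centres), cross-bar 60 mm from its pivot, which is on the lever 11 mm from the lever's axis towards the free end. Rad: the loop's slope above the horizontal, pointing to the front, is loop - lever - 0.142. 0 = latched, about 3 = folded along the lever, as at the start. Stiff: stays where left; 0.5 N on the bar moves it.
- keeper (a point): keeper: steel hook 18 mm wide, 14 tall on the middle of the front's top edge. This point: middle of its throat, where the loop's bar sits when latched, 5.5 mm above the top edge, case x = 102 mm with the front at 0. x outwards, z up. Its round nose (6 mm thick, underside 8 mm above the edge) overhangs outwards to 4.5 mm beyond this point.
- panel_edge (a point): middle of the front's upper outer edge; x outwards, z up. Hooking: lever on its open stop, front at the seal, the lowered bar rests on the keeper's nose (loop 1.75 to 1.85). Pressing both legs near the bar with 4 to 22 N makes it ride over the nose, easing the front in, and drop under (loop 1.53 to 1.68). If the lever is off its stop, this drives the lever shut instead.
- front (a joint): hinged wooden front, 270 mm wide, 28 thick, top edge level with the case's top. Hinge axis along the case's y at case x = 89, z = 14 mm. Rad: 0 = hard against the carcase (outer face at case x = 113 mm); grows as its top leans outwards. Stiff: stays where left, 2 to 4 N at the top edge moves it. Latched: 0 to 0.02.
- rim (a point): middle of the carcase's upper front edge (case x = 85, z = 160 mm), axes as the case's. A black rubber seal lies just below it: pushed in, the front meets it at about 0.055 rad (8 mm gap at the top); from there it pushes back about 6 N per mm at the top edge, and the front, let go, comes back to about 0.055.
- oil_bottle: small amber glass bottle with a white cap, 28 mm across, 60 mm tall, standing on the back left part of the case's top; a bystander. Origin: centre of its underside, z up.
- jar_a: squat glass jar of dried petals with a steel lid, 62 mm across, 64 mm tall, standing beside the case's left side; a bystander. Origin: centre of its underside, z up.
- jar_b: a second such jar, beside the case's right side; a bystander. Origin as jar_a.
- jar_c: a third such jar, out in front of the case on its left; a bystander. Origin as jar_a.
- bowl: aluminium bowl, 150 mm across, 60 mm tall, on the right of the table; a bystander. Origin: centre of its underside, z up.
- tall_bottle: amber bottle, 42 mm across, 110 mm tall, on the left of the table; a bystander. Origin: centre of its underside, z up.
- candle: pale pillar candle, 72 mm across, 100 mm tall, on the right of the table; a bystander. Origin: centre of its underside, z up.

How it is judged:
On the way:
1. the front is pushed up to its seal (value of joint front below 0.075 rad), for 0.2 s.
At the end, for the whole second after the job is handed in: the lever lies flat (within 0.04 rad) and still, the front is drawn in onto its seal (below 0.03 rad), and the loop pulls on the keeper (over 8 N) (value of joint lever below 0.04 rad and value of joint front below 0.03 rad and contact force between loop and front above 8 N and velocity of joint lever below 0.05 rad/s); the robot touches nothing.
It fails at once if a jar, bottle, the bowl or the candle is shoved by more than 30 mm or tipped over (distance of any of oil_bottle, jar_a, jar_b, jar_c, bowl, tall_bottle, candle from where it was at the start of the episode above 0.03 m or angle between any of oil_bottle, jar_a, jar_b, jar_c, bowl, tall_bottle, candle's own z axis and vertical above 0.5 rad).
It fails at once if the robot presses on the front with over 25 N (contact force between any of the fingers, the arm and front above 25 N).
It fails at once if the robot presses on the lever with over 25 N (contact force between any of the fingers, the arm and lever_c0 above 25 N).
It fails at once if the loop is rammed against the front or keeper with over 70 N (contact force between loop and front above 70 N).
It also fails if it takes over 67 s, if anything falls off the work surface, if the arm or the gripper's body presses on something with over 40 N, if the wrist force passes 120 N, or if a joint passes its speed limit or range.

## Working session

There is one attempt and no reset: what is moved stays moved. The work goes in short steps, Python scripts to look and compute and a tool call to move; the robot and the scene stay as the last step left them, time stands still between calls to the robot, and variables do not carry over. Pictures are saved under pics/ and viewed, at most 10 in all, crops included, and the job is handed in when it is done.

Besides the shell and the picture viewer there is one more tool, called after ">>>" as a command line: name --argument value ..., lists and objects as JSON in quotes. jog_arm: Moves the arm, as the interface text tells. Its arguments: {"type":"object","properties":{"plan":{"type":"array"},"newtons":{"type":"number"}},"required":["plan"]}

```bash
mkdir -p pics; ls; cat > h.py <<'E'
import numpy as np, cv2
from workcell import r
def ray(p,px):
    K=np.array(p["intrinsics"]);R=np.array(p["R"]);t=np.array(p["t"])
    d=R.T@np.linalg.solve(K,[px[0],px[1],1]);return -R.T@t,d/np.linalg.norm(d)
def atz(p,px,z):
    o,d=ray(p,px);return o+d*(z-o[2])/d[2]
def tri(obs):
    A=np.zeros((3,3));b=np.zeros(3)
    for p,px in obs:
        o,d=ray(p,px);M=np.eye(3)-np.outer(d,d);A+=M;b+=M@o
    return np.linalg.solve(A,b)
def proj(p,X):
    c=np.array(p["R"])@X+np.array(p["t"]);u=np.array(p["intrinsics"])@c;return u[:2]/u[2]
E
python3 - <<'E'
from h import *
np.set_printoptions(precision=4,suppress=True)
S=r.camera("scene");T=r.camera("top")
cv2.imwrite("pics/a.png",cv2.cvtColor(np.hstack([cv2.resize(S["frame"],(400,300)),cv2.resize(T["frame"],(400,300))]),cv2.COLOR_RGB2BGR))
cv2.imwrite("pics/s.png",cv2.cvtColor(cv2.resize(S["frame"],(800,600)),cv2.COLOR_RGB2BGR))
cv2.imwrite("pics/t.png",cv2.cvtColor(cv2.resize(T["frame"],(800,600)),cv2.COLOR_RGB2BGR))
for n in ["case","latch_foot","keeper","panel_edge","rim","lever","loop","oil_bottle","jar_a","bowl","tall_bottle","candle"]:
    a=r.pinpoint(S,n);b=r.pinpoint(T,n)
    print(n,[(x["pixel"],round(x["score"],2)) for x in a[:3]],[(x["pixel"],round(x["score"],2)) for x in b[:3]])
    if a and b: print("   ",tri([(S,a[0]["pixel"]),(T,b[0]["pixel"])]))
print(r.get_state()["tcp_rot"],r.get_state()["ft_force"])
for p in(S,T):print(ray(p,(256,192)))
E
```

```text
pics
case [([281.9, 232.2], 0.84)] []
latch_foot [([271.3, 197.4], 0.98)] [([231.7, 182.9], 0.87)]
    [0.5438 0.0884 0.157 ]
keeper [([239.1, 205.4], 0.84)] [([240.1, 160.3], 0.97), ([214.3, 134.7], 0.75)]
    [0.6222 0.0557 0.1659]
panel_edge [([238.8, 210.8], 0.58), ([271.6, 198.0], 0.21)] [([243.3, 157.1], 0.76)]
    [0.6308 0.0516 0.1533]
rim [([264.1, 195.7], 0.59)] [([238.5, 173.4], 0.82)]
    [0.5688 0.0731 0.1718]Traceback (most recent call last):
  File "<stdin>", line 8, in <module>
ValueError: it knows: bowl, candle, case, jar, keeper, latch_foot, oil_bottle, panel_edge, rim, tall_bottle
```

View pics/s.png

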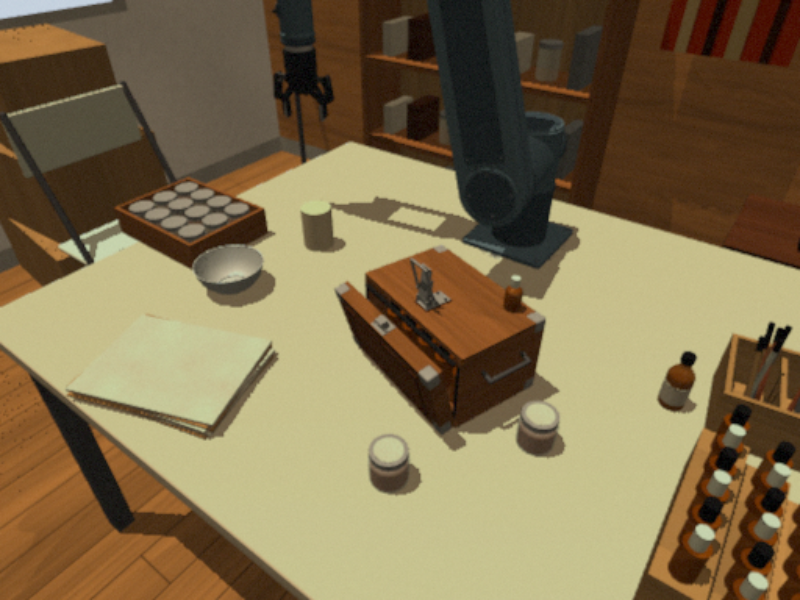

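View pics/t.png

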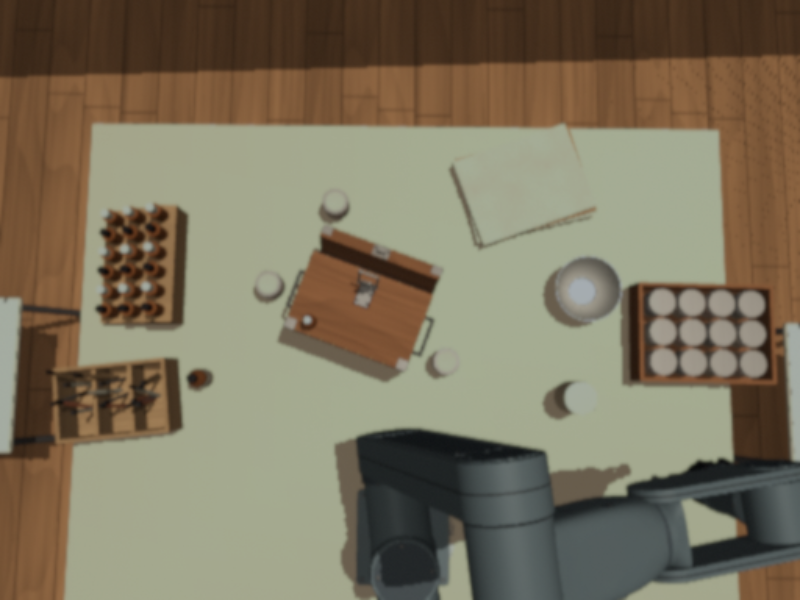

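```bash
python3 - <<'E'
from h import *
np.set_printoptions(precision=4,suppress=True)
S=r.camera("scene");T=r.camera("top")
for n in ["oil_bottle","jar","bowl","tall_bottle","candle"]:
    b=r.pinpoint(T,n); z=.16 if n=="oil_bottle" else 0
    print(n,[(atz(T,x["pixel"],z),round(x["score"],2)) for x in b[:4]])
for n,z in [("latch_foot",.16),("rim",.16),("case",0)]:
  for p in(S,T):
    for x in r.pinpoint(p,n)[:1]: print(n,atz(p,x["pixel"],z),x["score"])
# case top yaw by mask
for p,nm in((T,"T"),(S,"S")):
  m=r.trace(p,"case")
  if m: 
    v=m[0]["pixels"];print(nm,m[0]["score"],v.sum())
    c,_=cv2.findContours(v.astype(np.uint8),0,2);c=max(c,key=cv2.contourArea)
    a=cv2.approxPolyDP(c,4,True)[:,0];print(a.tolist());
    if nm=="T":print([atz(p,x,.16)[:2].round(3).tolist() for x in a])
print(r.get_state()["tcp_rot"],r.get_state()["ft_force"])
for p in(S,T):print(ray(p,(256,192)))
E
```

```text
oil_bottle [(array([0.469 , 0.1895, 0.16  ]), 0.61), (array([0.6993, 0.153 , 0.16  ]), 0.22)]
jar [(array([ 0.3794, -0.0861,  0.    ]), 0.77), (array([0.5709, 0.3071, 0.    ]), 0.58)]
bowl [(array([ 0.5635, -0.4152,  0.    ]), 0.57)]
tall_bottle [(array([0.3566, 0.4495, 0.    ]), 0.65)]
candle [(array([ 0.3188, -0.3757,  0.    ]), 0.66)]
latch_foot [0.5437 0.0793 0.16  ] 0.56
latch_foot [0.5298 0.0967 0.16  ] 0.57
rim [0.5561 0.0694 0.16  ] 0.73
rim [0.5713 0.0671 0.16  ] 0.72
case [0.4888 0.0924 0.    ] 0.92
case [0.5617 0.3101 0.    ] 0.54
T 0.69 5692
[[208, 144], [205, 161], [191, 175], [183, 208], [258, 236], [268, 226], [263, 223], [270, 206], [276, 206], [272, 200], [282, 172]]
[[0.669, 0.173], [0.612, 0.181], [0.566, 0.226], [0.457, 0.25], [0.369, 0.005], [0.401, -0.027], [0.411, -0.011], [0.466, -0.033], [0.466, -0.053], [0.486, -0.04], [0.578, -0.072]]
S 0.67 9771
[[279, 158], [236, 174], [232, 189], [223, 182], [215, 188], [227, 218], [283, 277], [340, 245], [347, 203], [335, 194], [324, 199], [321, 184]]
[[ 0.9461  0.3238 -0.    ]
 [ 0.3238 -0.9461 -0.    ]
 [-0.      0.     -1.    ]] [ 0.6013 -0.2072  0.7969]
(array([1.1578, 0.4739, 0.7178]), array([-0.6501, -0.4654, -0.6006]))
(array([0.3628, 0.0248, 1.5835]), array([ 0.1039, -0.0083, -0.9946]))
```

Pictures: the case (yaw about −20°) sits at the centre. The latch is at scene (428,290) and top (365,290), the leaning front's keeper at top (380,250), and the jars, bowl and candle are clear of my path. I'm moving to a look position outside the front.

>>> jog_arm --plan '[{"tx": 0.052,"ty": -0.03,"tz": -0.02,"turn": 4,"grip": 1},{"tx": 0.104,"ty": -0.06,"tz": -0.04,"turn": 8,"grip": 1},{"tx": 0.156,"ty": -0.09,"tz": -0.06,"turn": 12,"grip": 1},{"tx": 0.208,"ty": -0.12,"tz": -0.08,"turn": 16,"grip": 1},{"tx": 0.26,"ty": -0.15,"tz": -0.1,"turn": 20,"grip": 1},{"tx": 0.312,"ty": -0.18,"tz": -0.1,"turn": 24,"grip": 1},{"tx": 0.364,"ty": -0.21,"tz": -0.1,"turn": 28,"grip": 1},{"tx": 0.416,"ty": -0.24,"tz": -0.1,"turn": 32,"grip": 1},{"tx": 0.468,"ty": -0.27,"tz": -0.1,"turn": 36,"grip": 1},{"tx": 0.52,"ty": -0.3,"tz": -0.1,"turn": 38.8,"grip": 1}]' --newtons 40

```text
t: 2.6
tcp_pos: [0.5741, -0.0664, 0.3315]
tcp_rot: [[0.94, -0.342, 0.001], [-0.342, -0.94, -0.0], [0.001, 0.0, -1.0]]
ft_force: [-0.6, -1.2, 1.1]
grip_width: -0.0002
grasp_force: 0.0
```

```bash
python3 - <<'E'
from h import *
np.set_printoptions(precision=4,suppress=True)
W=r.camera("wrist");S=r.camera("scene");T=r.camera("top")
cv2.imwrite("pics/w.png",cv2.cvtColor(W["frame"],cv2.COLOR_RGB2BGR))
print(ray(W,(256,192)))
for n in ["latch_foot","rim","keeper","panel_edge"]:
    o=[]
    for nm,p in (("W",W),("S",S),("T",T)):
        a=r.pinpoint(p,n)
        if a: print(n,nm,np.array(a[0]["pixel"]),round(a[0]["score"],2),atz(p,a[0]["pixel"],.16)); o.append((p,a[0]["pixel"]))
    if len(o)>1: print("  tri",tri(o))
E
```

```text
(array([ 0.6384, -0.09  ,  0.4735]), array([-0.2504,  0.0945, -0.9635]))
latch_foot W [153.3 237.9] 0.79 [0.5449 0.0832 0.16  ]
latch_foot S [271.1 198.5] 0.68 [0.5536 0.0881 0.16  ]
latch_foot T [232.2 180.5] 0.82 [0.5486 0.091  0.16  ]
  tri [0.5473 0.0872 0.1561]
rim W [155.4 217.9] 0.96 [0.5683 0.0689 0.16  ]
rim S [261.6 195.8] 0.72 [0.5586 0.0624 0.16  ]
rim T [240.3 173. ] 0.74 [0.5737 0.0648 0.16  ]
  tri [0.5701 0.0661 0.1684]
keeper W [150.4 167.9] 0.92 [0.6269 0.0471 0.16  ]
keeper S [238.8 206.3] 0.95 [0.626  0.0417 0.16  ]
keeper T [244.8 159.1] 0.72 [0.62   0.0506 0.16  ]
  tri [0.6247 0.0467 0.1604]
panel_edge W [155.1 161.9] 0.64 [0.6315 0.0388 0.16  ]
panel_edge S [239.8 213.6] 0.98 [0.6463 0.0606 0.16  ]
panel_edge T [247.5 155.5] 0.71 [0.6321 0.0418 0.16  ]
  tri [0.6323 0.0451 0.1436]
```

View pics/w.png

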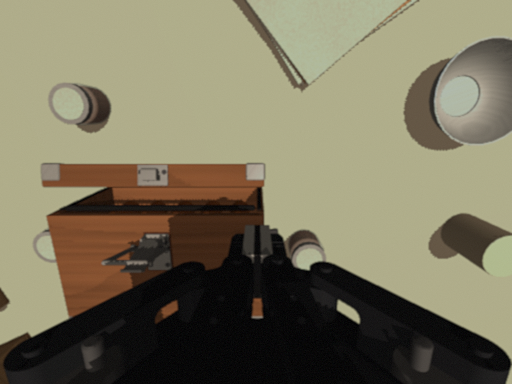

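The wrist picture shows the front's outer edge level (row 164, columns 42–265), so the tool is aligned with the case. The keeper is at (152,175) and the lever leans up at (140,245). Next I go down outside the front.

>>> jog_arm --plan '[{"tx": 0.03,"ty": -0.03,"tz": 0.0,"turn": 0,"grip": 1},{"tx": 0.061,"ty": -0.07,"tz": 0.0,"turn": 0,"grip": 1},{"tx": 0.061,"ty": -0.11,"tz": 0.03,"turn": 0,"grip": 1},{"tx": 0.061,"ty": -0.126,"tz": 0.07,"turn": 0,"grip": 1},{"tx": 0.061,"ty": -0.126,"tz": 0.12,"turn": 0,"grip": 1},{"tx": 0.061,"ty": -0.126,"tz": 0.16,"turn": 0,"grip": 1},{"tx": 0.061,"ty": -0.126,"tz": 0.186,"turn": 0,"grip": 1},{"tx": 0.05,"ty": -0.126,"tz": 0.186,"turn": 0,"grip": 1},{"tx": 0.04,"ty": -0.126,"tz": 0.186,"turn": 0,"grip": 1},{"tx": 0.035,"ty": -0.126,"tz": 0.186,"turn": 0,"grip": 1}]'

```text
t: 4.6
tcp_pos: [0.6489, 0.0387, 0.1474]
tcp_rot: [[0.94, -0.34, 0.003], [-0.34, -0.94, -0.0], [0.003, -0.001, -1.0]]
ft_force: [0.5, 1.0, 0.4]
grip_width: 0.0004
grasp_force: 0.0
```

>>> jog_arm --plan '[{"tx": -0.003,"grip": 1},{"tx": -0.006,"grip": 1},{"tx": -0.009,"grip": 1},{"tx": -0.012,"grip": 1},{"tx": -0.015,"grip": 1},{"tx": -0.018,"grip": 1},{"tx": -0.02,"grip": 1},{"tx": -0.022,"grip": 1},{"tx": -0.023,"grip": 1},{"tx": -0.024,"grip": 1}]'

```text
invalid input at $.plan[0]: expected keys tx, ty, tz, turn, grip
```

>>> jog_arm --plan '[{"tx": -0.003,"ty": 0,"tz": 0,"turn": 0,"grip": 1},{"tx": -0.006,"ty": 0,"tz": 0,"turn": 0,"grip": 1},{"tx": -0.009,"ty": 0,"tz": 0,"turn": 0,"grip": 1},{"tx": -0.012,"ty": 0,"tz": 0,"turn": 0,"grip": 1},{"tx": -0.015,"ty": 0,"tz": 0,"turn": 0,"grip": 1},{"tx": -0.018,"ty": 0,"tz": 0,"turn": 0,"grip": 1},{"tx": -0.021,"ty": 0,"tz": 0,"turn": 0,"grip": 1},{"tx": -0.024,"ty": 0,"tz": 0,"turn": 0,"grip": 1},{"tx": -0.027,"ty": 0,"tz": 0,"turn": 0,"grip": 1},{"tx": -0.027,"ty": 0,"tz": 0,"turn": 0,"grip": 1}]'

```text
t: 5.85
tcp_pos: [0.6226, 0.0479, 0.145]
tcp_rot: [[0.94, -0.34, -0.002], [-0.34, -0.94, 0.0], [-0.002, 0.0, -1.0]]
ft_force: [2.5, -0.3, 1.9]
grip_width: -0.0001
grasp_force: 1.1
```

>>> jog_arm --plan '[{"tx": -0.001,"ty": 0,"tz": 0,"turn": 0,"grip": 1},{"tx": -0.002,"ty": 0,"tz": 0,"turn": 0,"grip": 1},{"tx": -0.003,"ty": 0,"tz": 0,"turn": 0,"grip": 1},{"tx": -0.004,"ty": 0,"tz": 0,"turn": 0,"grip": 1},{"tx": -0.005,"ty": 0,"tz": 0,"turn": 0,"grip": 1},{"tx": -0.006,"ty": 0,"tz": 0,"turn": 0,"grip": 1},{"tx": -0.007,"ty": 0,"tz": 0,"turn": 0,"grip": 1},{"tx": -0.008,"ty": 0,"tz": 0,"turn": 0,"grip": 1},{"tx": -0.008,"ty": 0,"tz": 0,"turn": 0,"grip": 1},{"tx": -0.008,"ty": 0,"tz": 0,"turn": 0,"grip": 1}]'

```text
t: 7.1
tcp_pos: [0.6156, 0.0504, 0.1452]
tcp_rot: [[0.94, -0.34, -0.001], [-0.34, -0.94, 0.0], [-0.001, 0.0, -1.0]]
ft_force: [1.6, -1.1, 2.1]
grip_width: 0.0
grasp_force: 1.2
```

>>> jog_arm --plan '[{"tx": -0.0005,"ty": 0,"tz": 0,"turn": 0,"grip": 1},{"tx": -0.001,"ty": 0,"tz": 0,"turn": 0,"grip": 1},{"tx": -0.0015,"ty": 0,"tz": 0,"turn": 0,"grip": 1},{"tx": -0.002,"ty": 0,"tz": 0,"turn": 0,"grip": 1},{"tx": -0.0025,"ty": 0,"tz": 0,"turn": 0,"grip": 1},{"tx": -0.003,"ty": 0,"tz": 0,"turn": 0,"grip": 1},{"tx": -0.003,"ty": 0,"tz": 0,"turn": 0,"grip": 1},{"tx": -0.003,"ty": 0,"tz": 0,"turn": 0,"grip": 1},{"tx": -0.003,"ty": 0,"tz": 0,"turn": 0,"grip": 1},{"tx": -0.003,"ty": 0,"tz": 0,"turn": 0,"grip": 1}]'

```text
t: 8.35
tcp_pos: [0.6142, 0.0509, 0.1455]
tcp_rot: [[0.94, -0.341, 0.003], [-0.341, -0.94, -0.001], [0.003, -0.0, -1.0]]
ft_force: [6.3, -2.4, 0.4]
grip_width: 0.0001
grasp_force: 3.5
```

>>> jog_arm --plan '[{"tx": 0.015,"ty": 0,"tz": 0,"turn": 0,"grip": 1},{"tx": 0.03,"ty": 0,"tz": -0.03,"turn": 0,"grip": 1},{"tx": 0.03,"ty": 0,"tz": -0.08,"turn": 0,"grip": 1},{"tx": 0.03,"ty": 0,"tz": -0.13,"turn": 0,"grip": 1},{"tx": 0.01,"ty": 0,"tz": -0.16,"turn": 0,"grip": 1},{"tx": -0.03,"ty": 0,"tz": -0.16,"turn": 0,"grip": 1},{"tx": -0.08,"ty": 0,"tz": -0.16,"turn": 0,"grip": 1},{"tx": -0.12,"ty": 0,"tz": -0.16,"turn": 0,"grip": 1},{"tx": -0.14,"ty": 0,"tz": -0.14,"turn": 0,"grip": 1},{"tx": -0.14,"ty": 0,"tz": -0.12,"turn": 0,"grip": 1}]'

```text
t: 9.6
tcp_pos: [0.4794, 0.0999, 0.2649]
tcp_rot: [[0.941, -0.339, -0.002], [-0.339, -0.941, 0.001], [-0.002, 0.0, -1.0]]
ft_force: [-0.0, -0.2, -0.3]
grip_width: -0.0003
grasp_force: 0.0
```

```bash
python3 - <<'E'
from h import *
np.set_printoptions(precision=4,suppress=True)
W=r.camera("wrist");S=r.camera("scene")
cv2.imwrite("pics/w2.png",cv2.cvtColor(np.hstack([cv2.resize(W["frame"][60:360,60:460],(400,300)),cv2.resize(S["frame"][135:255,190:350],(400,300),interpolation=2)]),cv2.COLOR_RGB2BGR))
for n in ["latch_foot","keeper","panel_edge"]:
    o=[]
    for nm,p in (("W",W),("S",S)):
        a=r.pinpoint(p,n)
        if a: print(n,nm,np.array(a[0]["pixel"]),round(a[0]["score"],2)); o.append((p,a[0]["pixel"]))
    if len(o)>1: print("  tri",tri(o))
E
```

```text
latch_foot W [251.6 116.8] 0.79
latch_foot S [272.3 196.4] 0.74
  tri [0.5439 0.0827 0.1582]
keeper W [254.2  44.4] 0.71
keeper S [250.2 199.5] 0.67
  tri [0.5972 0.0578 0.1697]
panel_edge W [254.   34.6] 0.72
panel_edge S [250.2 203.2] 0.65
  tri [0.6035 0.0582 0.1633]
```

View pics/w2.png

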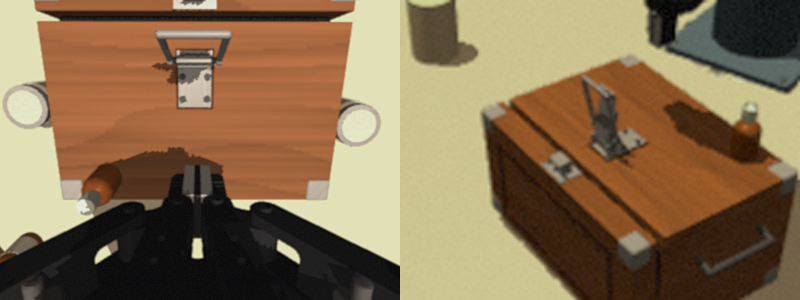

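The front now stands at the seal, with its gap parallel to the rim. The latch at (195,75) lines up with the fingers, and the lever is near upright with the loop folded. I push the lever from behind.

>>> jog_arm --plan '[{"tx": 0.0,"ty": -0.001,"tz": 0.02,"turn": 0,"grip": 1},{"tx": 0.0,"ty": -0.001,"tz": 0.045,"turn": 0,"grip": 1},{"tx": 0.01,"ty": -0.001,"tz": 0.048,"turn": 0,"grip": 1},{"tx": 0.02,"ty": -0.001,"tz": 0.048,"turn": 0,"grip": 1},{"tx": 0.03,"ty": -0.001,"tz": 0.048,"turn": 0,"grip": 1},{"tx": 0.036,"ty": -0.001,"tz": 0.048,"turn": 0,"grip": 1},{"tx": 0.042,"ty": -0.001,"tz": 0.048,"turn": 0,"grip": 1},{"tx": 0.048,"ty": -0.001,"tz": 0.048,"turn": 0,"grip": 1},{"tx": 0.054,"ty": -0.001,"tz": 0.048,"turn": 0,"grip": 1},{"tx": 0.058,"ty": -0.001,"tz": 0.048,"turn": 0,"grip": 1}]'

```text
t: 11.25
tcp_pos: [0.5363, 0.0802, 0.2172]
tcp_rot: [[0.94, -0.34, -0.001], [-0.34, -0.94, 0.0], [-0.001, 0.0, -1.0]]
ft_force: [-1.4, -0.2, 0.8]
grip_width: 0.0002
grasp_force: 0.7
```

>>> jog_arm --plan '[{"tx": 0.001,"ty": 0,"tz": 0,"turn": 0,"grip": 1},{"tx": 0.002,"ty": 0,"tz": 0,"turn": 0,"grip": 1},{"tx": 0.003,"ty": 0,"tz": 0,"turn": 0,"grip": 1},{"tx": 0.004,"ty": 0,"tz": 0,"turn": 0,"grip": 1},{"tx": 0.005,"ty": 0,"tz": 0,"turn": 0,"grip": 1},{"tx": 0.006,"ty": 0,"tz": 0,"turn": 0,"grip": 1},{"tx": 0.006,"ty": 0,"tz": 0,"turn": 0,"grip": 1},{"tx": 0.006,"ty": 0,"tz": 0,"turn": 0,"grip": 1},{"tx": 0.006,"ty": 0,"tz": 0,"turn": 0,"grip": 1},{"tx": 0.006,"ty": 0,"tz": 0,"turn": 0,"grip": 1}]'

```text
t: 12.5
tcp_pos: [0.542, 0.0781, 0.2174]
tcp_rot: [[0.94, -0.34, 0.0], [-0.34, -0.94, -0.0], [0.0, -0.0, -1.0]]
ft_force: [0.6, -0.2, 0.7]
grip_width: -0.0
grasp_force: 0.2
```

>>> jog_arm --plan '[{"tx": 0.001,"ty": 0,"tz": 0,"turn": 0,"grip": 1},{"tx": 0.002,"ty": 0,"tz": 0,"turn": 0,"grip": 1},{"tx": 0.003,"ty": 0,"tz": 0,"turn": 0,"grip": 1},{"tx": 0.004,"ty": 0,"tz": 0,"turn": 0,"grip": 1},{"tx": 0.005,"ty": 0,"tz": 0,"turn": 0,"grip": 1},{"tx": 0.005,"ty": 0,"tz": 0,"turn": 0,"grip": 1},{"tx": 0.005,"ty": 0,"tz": 0,"turn": 0,"grip": 1},{"tx": 0.005,"ty": 0,"tz": 0,"turn": 0,"grip": 1},{"tx": 0.005,"ty": 0,"tz": 0,"turn": 0,"grip": 1},{"tx": 0.005,"ty": 0,"tz": 0,"turn": 0,"grip": 1}]'

```text
t: 13.75
tcp_pos: [0.5468, 0.0764, 0.2174]
tcp_rot: [[0.94, -0.34, 0.0], [-0.34, -0.94, -0.0], [0.0, -0.0, -1.0]]
ft_force: [0.3, -0.5, -1.1]
grip_width: 0.0
grasp_force: 0.1
```

>>> jog_arm --plan '[{"tx": 0.001,"ty": 0,"tz": 0,"turn": 0,"grip": 1},{"tx": 0.002,"ty": 0,"tz": 0,"turn": 0,"grip": 1},{"tx": 0.003,"ty": 0,"tz": 0,"turn": 0,"grip": 1},{"tx": 0.004,"ty": 0,"tz": 0,"turn": 0,"grip": 1},{"tx": 0.005,"ty": 0,"tz": 0,"turn": 0,"grip": 1},{"tx": 0.005,"ty": 0,"tz": 0,"turn": 0,"grip": 1},{"tx": 0.005,"ty": 0,"tz": 0,"turn": 0,"grip": 1},{"tx": 0.005,"ty": 0,"tz": 0,"turn": 0,"grip": 1},{"tx": 0.005,"ty": 0,"tz": 0,"turn": 0,"grip": 1},{"tx": 0.005,"ty": 0,"tz": 0,"turn": 0,"grip": 1}]'

```text
t: 15.0
tcp_pos: [0.5501, 0.0752, 0.217]
tcp_rot: [[0.94, -0.34, -0.003], [-0.34, -0.94, 0.001], [-0.003, 0.0, -1.0]]
ft_force: [-5.4, 2.8, 0.6]
grip_width: 0.0005
grasp_force: 2.9
```

Lever is on its open stop (6 N). I go over it, open the fingers a little and lower onto the loop.

>>> jog_arm --plan '[{"tx": -0.012,"ty": 0,"tz": 0,"turn": 0,"grip": 1},{"tx": -0.02,"ty": 0,"tz": -0.03,"turn": 0,"grip": 1},{"tx": -0.02,"ty": 0,"tz": -0.075,"turn": 0,"grip": 1},{"tx": 0.0,"ty": 0,"tz": -0.08,"turn": 0,"grip": 0.4},{"tx": 0.02,"ty": 0,"tz": -0.08,"turn": 0,"grip": 0.4},{"tx": 0.036,"ty": 0,"tz": -0.08,"turn": 0,"grip": 0.4},{"tx": 0.036,"ty": 0,"tz": -0.07,"turn": 0,"grip": 0.4},{"tx": 0.036,"ty": 0,"tz": -0.06,"turn": 0,"grip": 0.4},{"tx": 0.036,"ty": 0,"tz": -0.05,"turn": 0,"grip": 0.4},{"tx": 0.036,"ty": 0,"tz": -0.045,"turn": 0,"grip": 0.4}]'

```text
t: 16.25
tcp_pos: [0.5844, 0.0628, 0.2612]
tcp_rot: [[0.94, -0.34, -0.002], [-0.34, -0.94, 0.0], [-0.001, 0.0, -1.0]]
ft_force: [-0.4, -0.1, 0.9]
grip_width: 0.0257
grasp_force: 0.0
```

```bash
python3 - <<'E'
from h import *
W=r.camera("wrist");S=r.camera("scene")
cv2.imwrite("pics/w3.png",cv2.cvtColor(np.hstack([cv2.resize(W["frame"][60:360,60:460],(400,300)),cv2.resize(S["frame"][135:255,190:350],(400,300),interpolation=2)]),cv2.COLOR_RGB2BGR))
E
```

```text
(no output)
```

View pics/w3.png

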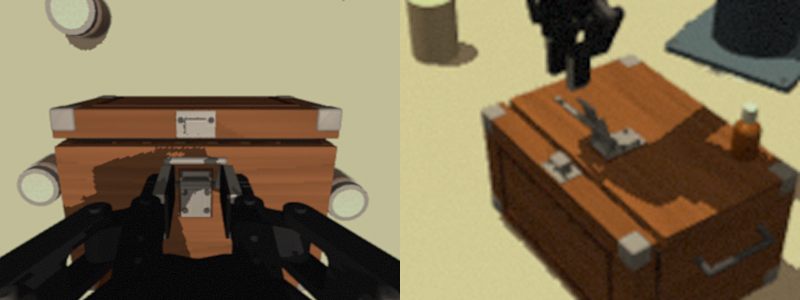

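The loop's bar at (198,160) lies between and just under the two fingertips, with the legs in line with the fingers. The lever now leans to the front. I lower the loop.

>>> jog_arm --plan '[{"tx": 0,"ty": 0,"tz": 0.008,"turn": 0,"grip": 0.4},{"tx": 0,"ty": 0,"tz": 0.016,"turn": 0,"grip": 0.4},{"tx": 0,"ty": 0,"tz": 0.024,"turn": 0,"grip": 0.4},{"tx": 0,"ty": 0,"tz": 0.032,"turn": 0,"grip": 0.4},{"tx": 0.001,"ty": 0,"tz": 0.04,"turn": 0,"grip": 0.4},{"tx": 0.002,"ty": 0,"tz": 0.048,"turn": 0,"grip": 0.4},{"tx": 0.003,"ty": 0,"tz": 0.055,"turn": 0,"grip": 0.4},{"tx": 0.004,"ty": 0,"tz": 0.06,"turn": 0,"grip": 0.4},{"tx": 0.005,"ty": 0,"tz": 0.063,"turn": 0,"grip": 0.4},{"tx": 0.005,"ty": 0,"tz": 0.063,"turn": 0,"grip": 0.4}]'

```text
t: 17.6
tcp_pos: [0.5899, 0.0608, 0.1991]
tcp_rot: [[0.94, -0.34, -0.0], [-0.34, -0.94, 0.0], [-0.0, 0.0, -1.0]]
ft_force: [-0.6, -0.2, 0.4]
grip_width: 0.0256
grasp_force: 0.0
```

>>> jog_arm --plan '[{"tx": 0.003,"ty": 0,"tz": 0.0,"turn": 0,"grip": 0.4},{"tx": 0.006,"ty": 0,"tz": 0.0,"turn": 0,"grip": 0.4},{"tx": 0.009,"ty": 0,"tz": 0.002,"turn": 0,"grip": 0.4},{"tx": 0.01,"ty": 0,"tz": 0.004,"turn": 0,"grip": 0.4},{"tx": 0.01,"ty": 0,"tz": 0.006,"turn": 0,"grip": 0.4},{"tx": 0.01,"ty": 0,"tz": 0.008,"turn": 0,"grip": 0.4},{"tx": 0.01,"ty": 0,"tz": 0.01,"turn": 0,"grip": 0.4},{"tx": 0.01,"ty": 0,"tz": 0.012,"turn": 0,"grip": 0.4},{"tx": 0.01,"ty": 0,"tz": 0.014,"turn": 0,"grip": 0.4},{"tx": 0.01,"ty": 0,"tz": 0.014,"turn": 0,"grip": 0.4}]'

```text
t: 18.85
tcp_pos: [0.5991, 0.0575, 0.1851]
tcp_rot: [[0.94, -0.34, -0.0], [-0.34, -0.94, 0.0], [-0.0, 0.0, -1.0]]
ft_force: [-0.5, 1.0, -0.1]
grip_width: 0.0256
grasp_force: 0.0
```

>>> jog_arm --plan '[{"tx": 0,"ty": 0,"tz": 0.001,"turn": 0,"grip": 0.4},{"tx": 0,"ty": 0,"tz": 0.002,"turn": 0,"grip": 0.4},{"tx": 0,"ty": 0,"tz": 0.003,"turn": 0,"grip": 0.4},{"tx": 0,"ty": 0,"tz": 0.004,"turn": 0,"grip": 0.4},{"tx": 0,"ty": 0,"tz": 0.005,"turn": 0,"grip": 0.4},{"tx": 0,"ty": 0,"tz": 0.006,"turn": 0,"grip": 0.4},{"tx": 0,"ty": 0,"tz": 0.006,"turn": 0,"grip": 0.4},{"tx": 0,"ty": 0,"tz": 0.006,"turn": 0,"grip": 0.4},{"tx": 0,"ty": 0,"tz": 0.006,"turn": 0,"grip": 0.4},{"tx": 0,"ty": 0,"tz": 0.006,"turn": 0,"grip": 0.4}]'

```text
t: 20.1
tcp_pos: [0.5993, 0.0574, 0.1794]
tcp_rot: [[0.94, -0.34, 0.0], [-0.34, -0.94, 0.0], [0.0, -0.0, -1.0]]
ft_force: [-0.4, -0.3, 0.0]
grip_width: 0.0258
grasp_force: 0.0
```

>>> jog_arm --plan '[{"tx": 0,"ty": 0,"tz": 0.0005,"turn": 0,"grip": 0.4},{"tx": 0,"ty": 0,"tz": 0.001,"turn": 0,"grip": 0.4},{"tx": 0,"ty": 0,"tz": 0.0015,"turn": 0,"grip": 0.4},{"tx": 0,"ty": 0,"tz": 0.002,"turn": 0,"grip": 0.4},{"tx": 0,"ty": 0,"tz": 0.0025,"turn": 0,"grip": 0.4},{"tx": 0,"ty": 0,"tz": 0.003,"turn": 0,"grip": 0.4},{"tx": 0,"ty": 0,"tz": 0.003,"turn": 0,"grip": 0.4},{"tx": 0,"ty": 0,"tz": 0.003,"turn": 0,"grip": 0.4},{"tx": 0,"ty": 0,"tz": 0.003,"turn": 0,"grip": 0.4},{"tx": 0,"ty": 0,"tz": 0.003,"turn": 0,"grip": 0.4}]'

```text
t: 21.35
tcp_pos: [0.5993, 0.0574, 0.1764]
tcp_rot: [[0.94, -0.34, 0.0], [-0.34, -0.94, 0.0], [0.0, -0.0, -1.0]]
ft_force: [0.2, -0.3, 0.8]
grip_width: 0.0255
grasp_force: 0.5
```

```bash
python3 - <<'E'
from h import *
W=r.camera("wrist");S=r.camera("scene")
cv2.imwrite("pics/w4.png",cv2.cvtColor(np.hstack([cv2.resize(W["frame"][100:250,160:360],(400,300),interpolation=2),cv2.resize(S["frame"][150:240,210:330],(400,300),interpolation=2)]),cv2.COLOR_RGB2BGR))
E
```

```text
(no output)
```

View pics/w4.png

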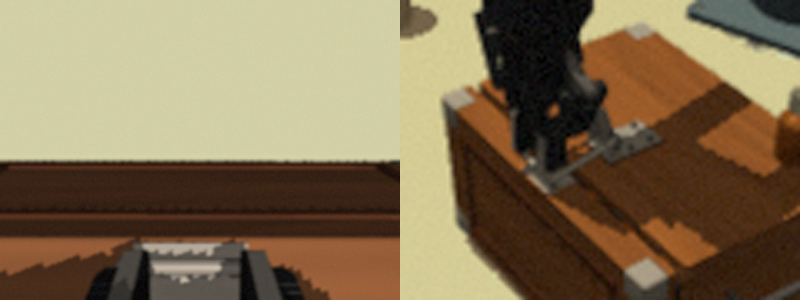

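The loop now slopes down to the keeper at scene crop (545,180), with the fingers over its legs. I press in small steps.

>>> jog_arm --plan '[{"tx": 0,"ty": 0,"tz": 0.0005,"turn": 0,"grip": 0.4},{"tx": 0,"ty": 0,"tz": 0.001,"turn": 0,"grip": 0.4},{"tx": 0,"ty": 0,"tz": 0.0015,"turn": 0,"grip": 0.4},{"tx": 0,"ty": 0,"tz": 0.002,"turn": 0,"grip": 0.4},{"tx": 0,"ty": 0,"tz": 0.0025,"turn": 0,"grip": 0.4},{"tx": 0,"ty": 0,"tz": 0.003,"turn": 0,"grip": 0.4},{"tx": 0,"ty": 0,"tz": 0.003,"turn": 0,"grip": 0.4},{"tx": 0,"ty": 0,"tz": 0.003,"turn": 0,"grip": 0.4},{"tx": 0,"ty": 0,"tz": 0.003,"turn": 0,"grip": 0.4},{"tx": 0,"ty": 0,"tz": 0.003,"turn": 0,"grip": 0.4}]'

```text
t: 22.7
tcp_pos: [0.5994, 0.0575, 0.1743]
tcp_rot: [[0.94, -0.34, 0.001], [-0.34, -0.94, -0.0], [0.001, -0.0, -1.0]]
ft_force: [-2.1, 0.6, 7.8]
grip_width: 0.0257
grasp_force: 3.3
```

>>> jog_arm --plan '[{"tx": 0,"ty": 0,"tz": 0.0003,"turn": 0,"grip": 0.4},{"tx": 0,"ty": 0,"tz": 0.0006,"turn": 0,"grip": 0.4},{"tx": 0,"ty": 0,"tz": 0.0009,"turn": 0,"grip": 0.4},{"tx": 0,"ty": 0,"tz": 0.0012,"turn": 0,"grip": 0.4},{"tx": 0,"ty": 0,"tz": 0.0015,"turn": 0,"grip": 0.4},{"tx": 0,"ty": 0,"tz": 0.0018,"turn": 0,"grip": 0.4},{"tx": 0,"ty": 0,"tz": 0.002,"turn": 0,"grip": 0.4},{"tx": 0,"ty": 0,"tz": 0.002,"turn": 0,"grip": 0.4},{"tx": 0,"ty": 0,"tz": 0.002,"turn": 0,"grip": 0.4},{"tx": 0,"ty": 0,"tz": 0.002,"turn": 0,"grip": 0.4}]'

```text
t: 23.95
tcp_pos: [0.5993, 0.0574, 0.1712]
tcp_rot: [[0.94, -0.34, -0.0], [-0.34, -0.94, 0.0], [-0.0, -0.0, -1.0]]
ft_force: [0.5, -0.8, 0.0]
grip_width: 0.0257
grasp_force: 0.0
```

Force dropped from 8 N to 0: the bar has snapped past the nose. I follow it down a bit.

>>> jog_arm --plan '[{"tx": 0,"ty": 0,"tz": 0.0005,"turn": 0,"grip": 0.4},{"tx": 0,"ty": 0,"tz": 0.001,"turn": 0,"grip": 0.4},{"tx": 0,"ty": 0,"tz": 0.0015,"turn": 0,"grip": 0.4},{"tx": 0,"ty": 0,"tz": 0.002,"turn": 0,"grip": 0.4},{"tx": 0,"ty": 0,"tz": 0.0025,"turn": 0,"grip": 0.4},{"tx": 0,"ty": 0,"tz": 0.003,"turn": 0,"grip": 0.4},{"tx": 0,"ty": 0,"tz": 0.003,"turn": 0,"grip": 0.4},{"tx": 0,"ty": 0,"tz": 0.003,"turn": 0,"grip": 0.4},{"tx": 0,"ty": 0,"tz": 0.003,"turn": 0,"grip": 0.4},{"tx": 0,"ty": 0,"tz": 0.003,"turn": 0,"grip": 0.4}]'

```text
t: 25.2
tcp_pos: [0.5993, 0.0574, 0.1683]
tcp_rot: [[0.94, -0.34, 0.0], [-0.34, -0.94, 0.0], [0.0, -0.0, -1.0]]
ft_force: [-0.1, 0.0, -0.5]
grip_width: 0.0257
grasp_force: 0.0
```

>>> jog_arm --plan '[{"tx": 0,"ty": 0,"tz": -0.01,"turn": 0,"grip": 0.4},{"tx": 0,"ty": 0,"tz": -0.025,"turn": 0,"grip": 0.4},{"tx": 0,"ty": 0,"tz": -0.04,"turn": 0,"grip": 1},{"tx": 0,"ty": 0,"tz": -0.05,"turn": 0,"grip": 1},{"tx": 0,"ty": 0,"tz": -0.05,"turn": 0,"grip": 1},{"tx": 0,"ty": 0,"tz": -0.05,"turn": 0,"grip": 1},{"tx": -0.004,"ty": 0,"tz": -0.05,"turn": 0,"grip": 1},{"tx": -0.008,"ty": 0,"tz": -0.05,"turn": 0,"grip": 1},{"tx": -0.012,"ty": 0,"tz": -0.05,"turn": 0,"grip": 1},{"tx": -0.012,"ty": 0,"tz": -0.05,"turn": 0,"grip": 1}]'

```text
t: 26.45
tcp_pos: [0.5876, 0.0617, 0.2183]
tcp_rot: [[0.94, -0.34, -0.0], [-0.34, -0.94, 0.0], [-0.0, -0.0, -1.0]]
ft_force: [-0.7, -0.7, 0.2]
grip_width: 0.0001
grasp_force: 0.0
```

```bash
python3 - <<'E'
from h import *
W=r.camera("wrist");S=r.camera("scene")
cv2.imwrite("pics/w5.png",cv2.cvtColor(np.hstack([cv2.resize(W["frame"][100:250,160:360],(400,300),interpolation=2),cv2.resize(S["frame"][150:240,210:330],(400,300),interpolation=2)]),cv2.COLOR_RGB2BGR))
E
```

```text
(no output)
```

View pics/w5.png

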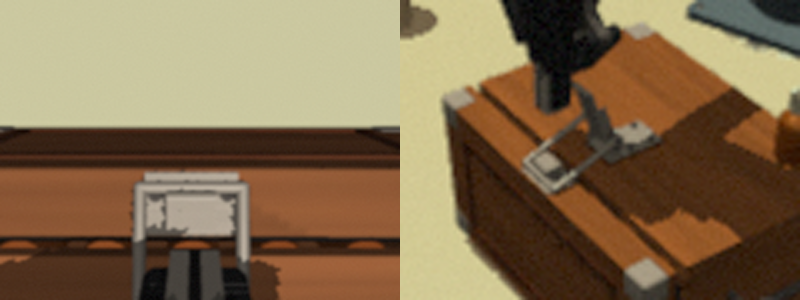

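The loop's bar now encloses the keeper on its outer side (left crop rows 175–190; scene crop (540,175)), so it is hooked. I swing the lever back along an arc.

>>> jog_arm --plan '[{"tx": -0.006,"ty": 0,"tz": 0,"turn": 0,"grip": 1},{"tx": -0.012,"ty": 0,"tz": -0.001,"turn": 0,"grip": 1},{"tx": -0.018,"ty": 0,"tz": -0.004,"turn": 0,"grip": 1},{"tx": -0.024,"ty": 0,"tz": -0.007,"turn": 0,"grip": 1},{"tx": -0.03,"ty": 0,"tz": -0.009,"turn": 0,"grip": 1},{"tx": -0.035,"ty": 0,"tz": -0.009,"turn": 0,"grip": 1},{"tx": -0.04,"ty": 0,"tz": -0.009,"turn": 0,"grip": 1},{"tx": -0.045,"ty": 0,"tz": -0.008,"turn": 0,"grip": 1},{"tx": -0.05,"ty": 0,"tz": -0.007,"turn": 0,"grip": 1},{"tx": -0.054,"ty": 0,"tz": -0.005,"turn": 0,"grip": 1}]'

```text
t: 27.8
tcp_pos: [0.538, 0.0798, 0.2248]
tcp_rot: [[0.94, -0.34, 0.003], [-0.34, -0.94, -0.0], [0.003, -0.001, -1.0]]
ft_force: [3.6, -0.8, 3.4]
grip_width: 0.0
grasp_force: 2.1
```

>>> jog_arm --plan '[{"tx": -0.004,"ty": 0,"tz": 0.002,"turn": 0,"grip": 1},{"tx": -0.008,"ty": 0,"tz": 0.004,"turn": 0,"grip": 1},{"tx": -0.012,"ty": 0,"tz": 0.007,"turn": 0,"grip": 1},{"tx": -0.017,"ty": 0,"tz": 0.0105,"turn": 0,"grip": 1},{"tx": -0.02,"ty": 0,"tz": 0.0145,"turn": 0,"grip": 1},{"tx": -0.023,"ty": 0,"tz": 0.0185,"turn": 0,"grip": 1},{"tx": -0.026,"ty": 0,"tz": 0.0225,"turn": 0,"grip": 1},{"tx": -0.028,"ty": 0,"tz": 0.0255,"turn": 0,"grip": 1},{"tx": -0.028,"ty": 0,"tz": 0.0255,"turn": 0,"grip": 1},{"tx": -0.028,"ty": 0,"tz": 0.0255,"turn": 0,"grip": 1}]'

```text
t: 29.05
tcp_pos: [0.5105, 0.0894, 0.1973]
tcp_rot: [[0.94, -0.34, -0.001], [-0.34, -0.94, -0.0], [-0.001, 0.001, -1.0]]
ft_force: [0.0, 0.2, 0.1]
grip_width: 0.0001
grasp_force: 0.0
```

>>> jog_arm --plan '[{"tx": -0.001,"ty": 0,"tz": 0.0015,"turn": 0,"grip": 1},{"tx": -0.002,"ty": 0,"tz": 0.003,"turn": 0,"grip": 1},{"tx": -0.003,"ty": 0,"tz": 0.0045,"turn": 0,"grip": 1},{"tx": -0.004,"ty": 0,"tz": 0.006,"turn": 0,"grip": 1},{"tx": -0.004,"ty": 0,"tz": 0.007,"turn": 0,"grip": 1},{"tx": -0.004,"ty": 0,"tz": 0.008,"turn": 0,"grip": 1},{"tx": -0.004,"ty": 0,"tz": 0.009,"turn": 0,"grip": 1},{"tx": -0.004,"ty": 0,"tz": 0.01,"turn": 0,"grip": 1},{"tx": -0.004,"ty": 0,"tz": 0.01,"turn": 0,"grip": 1},{"tx": -0.004,"ty": 0,"tz": 0.01,"turn": 0,"grip": 1}]'

```text
t: 30.3
tcp_pos: [0.5071, 0.0907, 0.1877]
tcp_rot: [[0.94, -0.34, -0.0], [-0.34, -0.94, -0.0], [-0.0, 0.0, -1.0]]
ft_force: [0.5, 0.3, -0.3]
grip_width: 0.0001
grasp_force: 0.0
```

Now down in fine steps, feeling for the rigid stop.

>>> jog_arm --plan '[{"tx": 0,"ty": 0,"tz": 0.0005,"turn": 0,"grip": 1},{"tx": 0,"ty": 0,"tz": 0.001,"turn": 0,"grip": 1},{"tx": 0,"ty": 0,"tz": 0.0015,"turn": 0,"grip": 1},{"tx": 0,"ty": 0,"tz": 0.002,"turn": 0,"grip": 1},{"tx": 0,"ty": 0,"tz": 0.0025,"turn": 0,"grip": 1},{"tx": 0,"ty": 0,"tz": 0.003,"turn": 0,"grip": 1},{"tx": 0,"ty": 0,"tz": 0.003,"turn": 0,"grip": 1},{"tx": 0,"ty": 0,"tz": 0.003,"turn": 0,"grip": 1},{"tx": 0,"ty": 0,"tz": 0.003,"turn": 0,"grip": 1},{"tx": 0,"ty": 0,"tz": 0.003,"turn": 0,"grip": 1}]'

```text
t: 31.55
tcp_pos: [0.5072, 0.0908, 0.1848]
tcp_rot: [[0.94, -0.34, 0.0], [-0.34, -0.94, -0.0], [0.0, 0.0, -1.0]]
ft_force: [0.1, 0.3, 0.0]
grip_width: 0.0
grasp_force: 0.0
```

>>> jog_arm --plan '[{"tx": 0,"ty": 0,"tz": 0.0005,"turn": 0,"grip": 1},{"tx": 0,"ty": 0,"tz": 0.001,"turn": 0,"grip": 1},{"tx": 0,"ty": 0,"tz": 0.0015,"turn": 0,"grip": 1},{"tx": 0,"ty": 0,"tz": 0.002,"turn": 0,"grip": 1},{"tx": 0,"ty": 0,"tz": 0.0025,"turn": 0,"grip": 1},{"tx": 0,"ty": 0,"tz": 0.0025,"turn": 0,"grip": 1},{"tx": 0,"ty": 0,"tz": 0.0025,"turn": 0,"grip": 1},{"tx": 0,"ty": 0,"tz": 0.0025,"turn": 0,"grip": 1},{"tx": 0,"ty": 0,"tz": 0.0025,"turn": 0,"grip": 1},{"tx": 0,"ty": 0,"tz": 0.0025,"turn": 0,"grip": 1}]'

```text
t: 32.8
tcp_pos: [0.5071, 0.0908, 0.1823]
tcp_rot: [[0.94, -0.34, 0.0], [-0.34, -0.94, 0.0], [0.0, -0.0, -1.0]]
ft_force: [-1.1, 0.7, -0.3]
grip_width: -0.0003
grasp_force: 0.0
```

>>> jog_arm --plan '[{"tx": 0,"ty": 0,"tz": 0.0004,"turn": 0,"grip": 1},{"tx": 0,"ty": 0,"tz": 0.0008,"turn": 0,"grip": 1},{"tx": 0,"ty": 0,"tz": 0.0012,"turn": 0,"grip": 1},{"tx": 0,"ty": 0,"tz": 0.0016,"turn": 0,"grip": 1},{"tx": 0,"ty": 0,"tz": 0.002,"turn": 0,"grip": 1},{"tx": 0,"ty": 0,"tz": 0.002,"turn": 0,"grip": 1},{"tx": 0,"ty": 0,"tz": 0.002,"turn": 0,"grip": 1},{"tx": 0,"ty": 0,"tz": 0.002,"turn": 0,"grip": 1},{"tx": 0,"ty": 0,"tz": 0.002,"turn": 0,"grip": 1},{"tx": 0,"ty": 0,"tz": 0.002,"turn": 0,"grip": 1}]'

```text
t: 34.05
tcp_pos: [0.5071, 0.0908, 0.1805]
tcp_rot: [[0.94, -0.34, 0.0], [-0.34, -0.94, 0.0], [0.0, -0.0, -1.0]]
ft_force: [-2.7, 0.8, 3.7]
grip_width: 0.0
grasp_force: 2.1
```

```bash
python3 - <<'E'
from h import *
W=r.camera("wrist");S=r.camera("scene")
cv2.imwrite("pics/w6.png",cv2.cvtColor(np.hstack([cv2.resize(W["frame"][60:360,60:460],(400,300)),cv2.resize(S["frame"][150:240,210:330],(400,300),interpolation=2)]),cv2.COLOR_RGB2BGR))
E
```

```text
(no output)
```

View pics/w6.png

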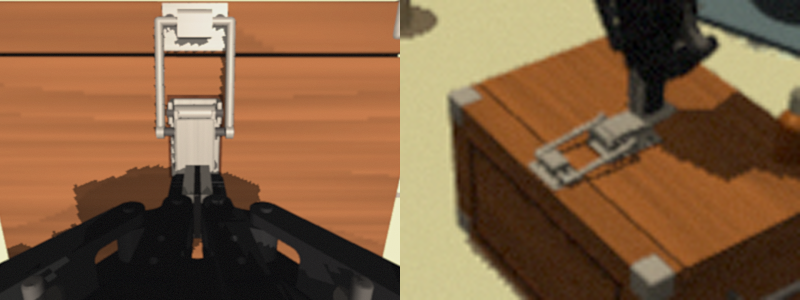

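The latch is over: the loop is on the keeper, the lever is flat under the fingers and the front's gap is almost shut. I press a little further to be sure it is on the stop.

>>> jog_arm --plan '[{"tx": 0,"ty": 0,"tz": 0.0003,"turn": 0,"grip": 1},{"tx": 0,"ty": 0,"tz": 0.0006,"turn": 0,"grip": 1},{"tx": 0,"ty": 0,"tz": 0.0009,"turn": 0,"grip": 1},{"tx": 0,"ty": 0,"tz": 0.0012,"turn": 0,"grip": 1},{"tx": 0,"ty": 0,"tz": 0.0012,"turn": 0,"grip": 1},{"tx": 0,"ty": 0,"tz": 0.0012,"turn": 0,"grip": 1},{"tx": 0,"ty": 0,"tz": 0.0012,"turn": 0,"grip": 1},{"tx": 0,"ty": 0,"tz": 0.0012,"turn": 0,"grip": 1},{"tx": 0,"ty": 0,"tz": 0.0012,"turn": 0,"grip": 1},{"tx": 0,"ty": 0,"tz": 0.0012,"turn": 0,"grip": 1}]'

```text
t: 35.4
tcp_pos: [0.5071, 0.0909, 0.1802]
tcp_rot: [[0.94, -0.34, 0.001], [-0.34, -0.94, -0.0], [0.001, -0.0, -1.0]]
ft_force: [-4.3, 0.3, 10.8]
grip_width: 0.0
grasp_force: 5.5
```

Rigid at 11 N, so this is the stop. I let go and lift.

>>> jog_arm --plan '[{"tx": 0,"ty": 0,"tz": -0.003,"turn": 0,"grip": 1},{"tx": 0,"ty": 0,"tz": -0.01,"turn": 0,"grip": 1},{"tx": 0,"ty": 0,"tz": -0.03,"turn": 0,"grip": 1},{"tx": 0,"ty": 0,"tz": -0.06,"turn": 0,"grip": 1},{"tx": 0,"ty": 0,"tz": -0.1,"turn": 0,"grip": 1},{"tx": -0.02,"ty": 0,"tz": -0.12,"turn": 0,"grip": 1},{"tx": -0.04,"ty": 0,"tz": -0.12,"turn": 0,"grip": 1},{"tx": -0.05,"ty": 0,"tz": -0.12,"turn": 0,"grip": 1},{"tx": -0.05,"ty": 0,"tz": -0.12,"turn": 0,"grip": 1},{"tx": -0.05,"ty": 0,"tz": -0.12,"turn": 0,"grip": 1}]'

```text
t: 36.65
tcp_pos: [0.4602, 0.1077, 0.2984]
tcp_rot: [[0.94, -0.34, -0.001], [-0.34, -0.94, -0.0], [-0.001, 0.0, -1.0]]
ft_force: [0.0, -0.2, -0.8]
grip_width: 0.0003
grasp_force: 0.0
```

```bash
python3 - <<'E'
from h import *
W=r.camera("wrist");S=r.camera("scene")
cv2.imwrite("pics/w7.png",cv2.cvtColor(np.hstack([cv2.resize(W["frame"][0:225,100:400],(400,300)),cv2.resize(S["frame"][150:240,210:330],(400,300),interpolation=2)]),cv2.COLOR_RGB2BGR))
E
```

```text
(no output)
```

View pics/w7.png

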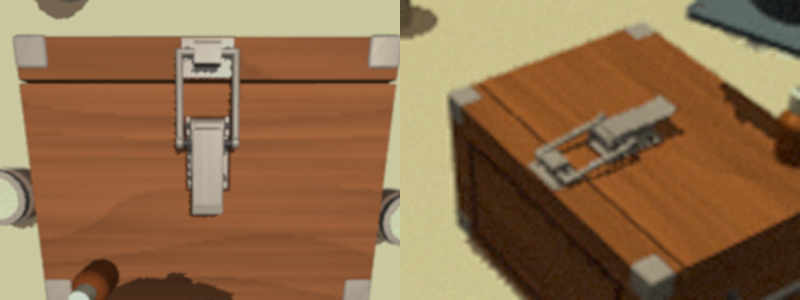

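The lever lies flat (205,165), the loop is taut on the keeper (207,55), the front's gap is a thin line, and the bystanders I can see are in place.

```bash
python3 -c "
from workcell import r
print(r.hand_in())"
```

```text
the job is handed in; nothing more can be done
None
```

The case is latched and handed in: the front is drawn onto its seal, the loop is over the keeper, the lever was pressed to its stop (highest force read was about 12 N) and the arm is clear; hand-in gave no verdict.

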